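# Spring open the bur case

## Task

Press the brass release tab of the blue-lidded bur case with the fingertips so that its sprung lid pops up, then gently push the lid right back until it is fully open and stays there by itself. Do not pinch or pull the lid or the tab, leave the orange case shut, and leave everything else on the bench where it is.

Things in the scene. Friction and masses are not known exactly. Their poses are not given: they have to be found in the camera images.
- blue_case: Blue-lidded bur case, screwed to the bench, closed at the start. Box 100 x 90 mm (its x by y), top of the shut lid 41 mm above the bench. Origin: centre of its underside, on the bench. Its +x axis runs from the brass release tab (front) to the hinge (back), z is up. The hinge axis is parallel to its y, 50 mm behind the origin and 38 mm up; the open case holds nothing higher than 35 mm.
- blue_tab_pad (a point): Place to press: centre of the upper face of the blue case's ribbed brass release tab, 82 mm in front of the case's origin and 30 mm above the bench when at rest. The pad is 34 x 34 mm; the brass upright of its hook stands 18 mm behind this point, up to 46 mm high, and tips about 7 mm towards the pad when pressed. The pad tilts down about a pivot 27 mm behind this point.
- blue_tab (a joint): Angle of the release tab, rad: 0 at rest, 0.32 fully pressed (this point then about 8 mm lower; some 6 N). The hook lets go of the lid at about 0.25. It springs back when let go.
- blue_lid_edge (a point): Middle of the smooth, slippery blue lid's free (front) edge, 100 mm from the hinge axis, at mid-thickness of the 5 mm lid; a 6 mm long, 24 mm wide steel tongue stands out of the edge beyond it.
- blue_lid (a joint): Opening angle of the blue lid, rad: 0 to 0.02 shut and latched, about 0.8 sprung up on its plunger (edge then about 110 mm above the bench), 1.95 fully open, leaning back on its rubber-soft stop (pushing the finger much past that loads the lid hard). Between these the light lid (50 g) swings freely and falls back onto the plunger if left before it is past upright (1.57); past that it sinks slowly back towards its stop by its own weight.
- orange_case: Orange-lidded bur case of the very same build and size, same frame; stays shut. The two cases may stand either way round.
- orange_lid (a joint): Opening angle of the orange lid, rad, 0 to 0.02 shut.
- oilstone: Bystander: reddish oilstone slab 95 x 36 x 16 mm lying between the two cases. Origin at the centre of its underside.
- ring_blank: Bystander: small brass ring, 23 mm across, 7 mm high, lying near the robot. Origin at the centre of its underside.
- jar: Bystander: amber jar with black cap, 48 mm across, 60 mm high, out on the right. Origin at the centre of its underside.
- dish: Bystander: clear glass dish, 100 mm across, 28 mm high, behind the cases on the left. Origin at the centre of its underside.
- graver: Bystander: graver (wooden handle with short steel shaft), about 125 mm long, at most 26 mm high, out on the left. Origin at the centre of its underside.
- brush: Bystander: bench brush lying out on the right, under 40 mm high. Origin at the centre of its underside.
- bezel_block: Bystander: round steel stepped block, 44 mm across, 34 mm high, behind the cases on the right. Origin at the centre of its underside.

How it is judged:
By the outcome, as a careful person would: the job done as asked, in the order asked, and still so for the second after the job is handed in, with the robot touching nothing.
It also fails if it takes over 45 s, if anything falls off the work surface, if the arm or the gripper's body presses on something with over 40 N, if the wrist force passes 120 N, or if a joint passes its speed limit or range.

## Robot

A 7-joint arm with a two-finger parallel gripper is mounted at the origin on the work surface. World frame = base frame: x ahead of the robot, y to its left, z up, the work surface at z = 0. Lengths are in m, angles in rad, forces in N, time in s.
With the tool pointing down it reaches from about 0.4 to 0.875 m from the base axis. Payload 4.4 kg.
Tool frame: the origin (TCP) lies at the very end of the fingers, on their centre line; the grasp point (between the pads) lies 19 mm behind it; z points along the fingers, y is the direction in which the jaws open and shut (so a half turn about z gives the same grasp; the last joint's range is limited). The gripper opens to 85 mm and grips with 20 to 120 N. Pads are 22 mm wide; open, the fingers measure 114 mm over their backs; the gripper's body (76 mm by 85 mm) begins 54 mm behind the grasp point. The pads swing forward as they close: fully open they stand 13 mm farther back than shut.
Start: joints at [-1.326, 0.628, 0.038, 1.517, -0.027, 0.996, -0.02], TCP at [0.199, 0.619, 0.2] pointing down, gripper open.
Joint ranges: [-3.06, 3.06], [-0.37, 2.12], [-1.25, 1.32], [0.18, 2.47], [-1.1, 4.24], [0.23, 1.98], [-2.94, 2.94]. Speed limits (rad/s): [2.57, 2.57, 3.14, 3.14, 3.14, 3.14, 3.14].

## Interface

Orientations are given as [roll, pitch, yaw] about the fixed x, y, z axes, in that order (R = Rz(yaw) Ry(pitch) Rx(roll)).
In Python, from station import manip gives the robot as it stands.
- The arm moves only by the tool apply_moves, never from a script. Its arguments are lists of equal length, an entry for each row: "xyz": the shift along the tool's x, y, z in cm, a list of three; "yaw": the turn about the tool's z in rad. In form: {"xyz": [[x, y, z], ...], "yaw": [yaw, ...]}. A call has 1 to 10 rows; each row shifts and turns the commanded pose from where the row before left it, along the tool's axes as they then stand; what a row does not reach is not made up. A row lasts 1/10 s, in which the tool goes at most 50 mm and 8.59 degrees, less where a joint would pass 70% of its speed; a pose out of reach is approached as far as the arm can. A call is refused whole if a number of a shift passes 5 or a number of a turn 0.15, either way. A call with a gripper value outside its range is refused whole. "jaw" is the opening, from 0 (shut) to 1 (fully open), set as the call begins (left out, the last holds). The fingers move at their own pace and stop on an object; "squeeze" is the grip in N (left out, the last holds). Time passes only in rows, so rows that do not move let the fingers close. It gives the time, the measured TCP pose, the force and the opening at its end, in the units of the state.
- manip.observe(): the state, without advancing time (a new reading comes with each control period).
- manip.grab_frame(name): name is "scene" or "top"; returns a dict with "color" (420x560x3 uint8, blue, green, red), "K" (3x3 intrinsics, pixels), "distortion" ([k1, k2, p1, p2, k3] as OpenCV has them; the pictures are not rectified), "cam_to_world" (4x4, takes a point from camera to world coordinates). Camera axes: x right, y down, z forward; pixel columns grow to the right and rows downward; lengths in m; the calibration is good to about 2 mm. A picture is of the moment at which its call begins. There is no depth.
- manip.sign_off(): hands the job in, once; it reports no verdict.
The state is a dict: "time": time; "joint_positions": joint angles; "qd": joint speeds; "joint_torque": joint torques, N m; "tool_pos": TCP position; "tool_rot": TCP orientation; "wrist_force": force on the tool from outside, world axes, zero at the start; "wrist_torque": the same for the moment, N m; "gripper_width": finger opening in m.
Only numpy, scipy, OpenCV 4.12 (cv2) and the standard library are available. Lean on these libraries where they do the work, as an engineer would, in place of code of your own. Each camera call takes 0.05 s, during which the arm holds its last target. There are 200 camera calls.

## Working session

There is one attempt and no reset: what is moved stays moved. The work goes in short steps, Python scripts to look and compute and a tool call to move; the robot and the scene stay as the last step left them, time stands still between calls to the robot, and variables do not carry over. Pictures are saved under pics/ and viewed, about 8 in all and at most 12, crops included, and the job is handed in when it is done.

Besides the shell and the picture viewer there is one more tool, called after "Emit:" as name([rows], argument=value, ...), one row to a line, values as JSON. apply_moves: Moves the arm, as the interface text tells. Its arguments: {"type":"object","properties":{"xyz":{"type":"array","items":{"type":"array","items":{"type":"number"}}},"yaw":{"type":"array","items":{"type":"number"}},"jaw":{"type":"number"},"squeeze":{"type":"number"}},"required":["xyz","yaw"]}

```bash
mkdir -p pics; python3 - <<'E'
from station import manip
import cv2,pickle
s=manip.observe(); print({k:s[k] for k in('time','tool_pos','tool_rot','wrist_force','gripper_width')})
for n in('scene','top'):
    f=manip.grab_frame(n); pickle.dump(f,open(n+'.pkl','wb')); cv2.imwrite(f'pics/{n}0.png',f['color']); print(n,f['K'],f['distortion'],f['cam_to_world'])
E
```

```text
{'time': 0.0, 'tool_pos': array([0.1985264 , 0.61823773, 0.19920164]), 'tool_rot': array([-3.13973014e+00,  2.19026563e-05,  2.83082683e+00]), 'wrist_force': array([ 1.3953893 , -0.40041469, -0.15183084]), 'gripper_width': 0.08550557666114317}
scene [[437.80844093   0.         279.17575416]
 [  0.         437.80844093 208.71317799]
 [  0.           0.           1.        ]] [0.01831417 0.         0.         0.         0.        ] [[ 0.26101883  0.67303961 -0.69201651  1.33081709]
 [ 0.96519656 -0.16987545  0.19884145 -0.22066086]
 [ 0.01627156 -0.71983332 -0.69395621  0.81313388]
 [ 0.          0.          0.          1.        ]]
top [[380.5345157    0.         277.00384147]
 [  0.         380.5345157  214.16461013]
 [  0.           0.           1.        ]] [-0.04376186  0.          0.          0.          0.        ] [[ 1.31724333e-03 -9.96437020e-01  8.43298868e-02  4.87539586e-01]
 [-9.99825498e-01  2.59111312e-04  1.86790429e-02 -1.25335269e-02]
 [-1.86343407e-02 -8.43397759e-02 -9.96262798e-01  1.11844644e+00]
 [ 0.00000000e+00  0.00000000e+00  0.00000000e+00  1.00000000e+00]]
```

View pics/top0.png

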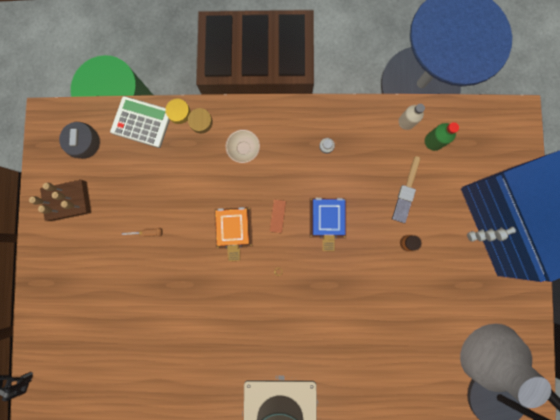

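View pics/scene0.png

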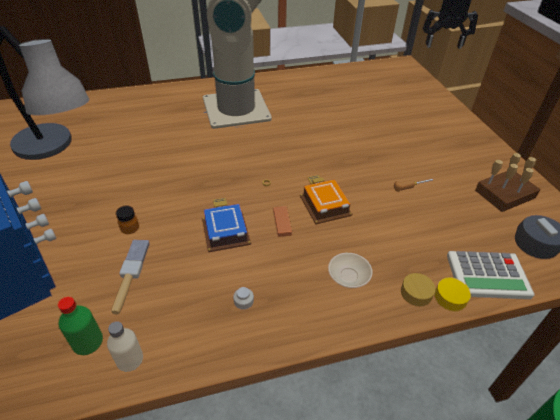

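The top view shows the blue case at about (329,217) with its brass tab at (329,243) on the robot's side. The orange case is at (232,228), the oilstone at (278,216) and the ring at (276,272). The scene view agrees, so the blue case's +x points roughly along world +x.

```bash
cat > h.py <<'E'
import cv2,numpy as np,pickle
def ray(f,px):
    u=cv2.undistortPoints(np.array(px,float).reshape(-1,1,2),f['K'],np.array(f['distortion']))[:,0]
    d=np.c_[u,np.ones(len(u))]@f['cam_to_world'][:3,:3].T
    return f['cam_to_world'][:3,3],d
def plane(f,px,z):
    o,d=ray(f,px); return o+d*((z-o[2])/d[:,2])[:,None]
def proj(f,P):
    T=np.linalg.inv(f['cam_to_world']); return cv2.projectPoints(np.array(P,float).reshape(-1,3),cv2.Rodrigues(T[:3,:3])[0],T[:3,3],f['K'],np.array(f['distortion']))[0][:,0]
E
python3 - <<'E'
from h import *
for n,roi in(('top',(300,190,60,70)),('scene',(190,190,70,65))):
    f=pickle.load(open(n+'.pkl','rb')); x,y,w,h=roi
    hsv=cv2.cvtColor(f['color'],cv2.COLOR_BGR2HSV)
    m=np.zeros(hsv.shape[:2],np.uint8); m[y:y+h,x:x+w]=cv2.inRange(hsv,(105,130,60),(130,255,255))[y:y+h,x:x+w]
    m=cv2.morphologyEx(m,cv2.MORPH_CLOSE,np.ones((7,7)))
    c=max(cv2.findContours(m,0,1)[0],key=cv2.contourArea)
    r=cv2.minAreaRect(c); print(n,r)
    P=plane(f,cv2.boxPoints(r),.041); print(P.round(4),P.mean(0).round(4))
    cv2.imwrite(f'pics/{n}c.png',cv2.resize(f['color'][y-10:y+h+10,x-10:x+w+10],None,fx=6,fy=6,interpolation=cv2.INTER_CUBIC))
    b=np.zeros_like(m); b[y:y+h,x:x+w]=cv2.inRange(hsv,(18,90,60),(32,255,255))[y:y+h,x:x+w]
    for c in cv2.findContours(b,0,1)[0]:
        if cv2.contourArea(c)>15: r=cv2.minAreaRect(c); print('brass',r,plane(f,[r[0]],.03).round(4))
E
python3 -c "
import cv2,numpy as np
a=cv2.imread('pics/topc.png');b=cv2.imread('pics/scenec.png');h=max(a.shape[0],b.shape[0])
p=lambda i:cv2.copyMakeBorder(i,0,h-i.shape[0],0,0,0)
i=np.hstack([p(a),p(b)]);s=min(800/i.shape[1],600/h);cv2.imwrite('pics/c1.png',cv2.resize(i,None,fx=s,fy=s))"
```

```text
top ((328.5, 217.0), (34.0, 31.0), 90.0)
[[ 0.6192 -0.0948  0.041 ]
 [ 0.6191 -0.183   0.041 ]
 [ 0.5225 -0.1817  0.041 ]
 [ 0.5225 -0.0941  0.041 ]] [ 0.5708 -0.1384  0.041 ]
brass ((328.5, 242.5), (13.0, 11.0), 90.0) [[ 0.4986 -0.139   0.03  ]]
scene ((224.7403564453125, 221.13211059570312), (30.156049728393555, 37.90924072265625), 80.13418579101562)
[[ 0.5169 -0.1856  0.041 ]
 [ 0.5164 -0.0895  0.041 ]
 [ 0.6216 -0.0983  0.041 ]
 [ 0.6203 -0.188   0.041 ]] [ 0.5688 -0.1403  0.041 ]
brass ((219.45999145507812, 201.71998596191406), (7.49533224105835, 13.152186393737793), 81.8698959350586) [[ 0.4863 -0.1407  0.03  ]]
```

View pics/c1.png

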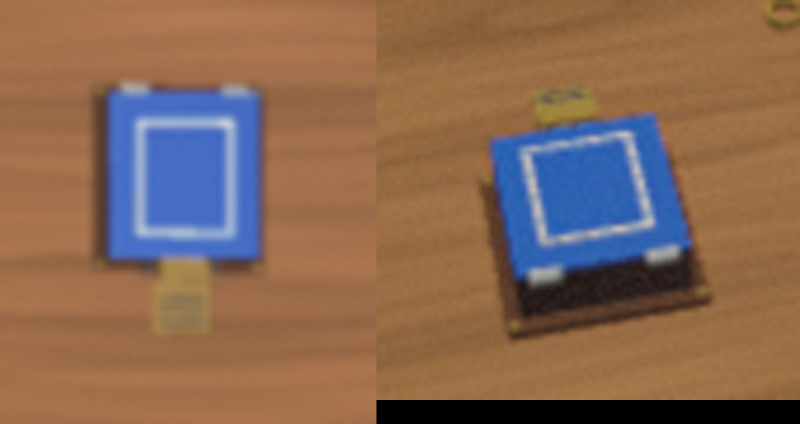

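The pad is at about (0.488, -0.139, 0.030), the case centre at about (0.570, -0.139), and its yaw is about 0. First I'll shut the jaw, align the tool and check the turn's sign.

Emit:
apply_moves([
  [0,0,0],
  [0,0,0],
  [0,0,0],
  [0,0,0],
  [-4,0,0],
  [-4,0,0],
], yaw=[-0.1,-0.1,-0.11,0,0,0], jaw=0)

```text
time: 0.7
tool_pos: [0.2778, 0.6193, 0.2]
tool_rot: [-3.142, -0.001, 3.142]
wrist_force: [1.2, 0.2, -0.2]
gripper_width: -0.0002
```

Emit:
apply_moves([
  [-4,-2,0],
  [-4,-3,0],
  [-4,-4,0],
  [-4,-4,0],
  [-4,-4,0],
  [0,-4,0],
  [0,-4,0],
  [0,-4,0],
  [0,-4,0],
  [0,-4,0],
], yaw=[0,0,0,0,0,0,0,0,0,0])

```text
time: 1.7
tool_pos: [0.4643, 0.2608, 0.2]
tool_rot: [-3.141, -0.0, 3.138]
wrist_force: [0.9, -1.0, -0.3]
gripper_width: -0.0002
```

Emit:
apply_moves([
  [0,-4,0],
  [0,-4,0],
  [0,-4,0],
  [0,-4,0],
  [0,-4,0],
  [0,-4,0],
  [0,-4,0],
  [0,-4,0],
  [0,0,0],
], yaw=[0,0,0,0,0,0,0,0,0])

```text
time: 2.6
tool_pos: [0.4637, -0.0639, 0.2001]
tool_rot: [-3.138, -0.0, 3.128]
wrist_force: [-0.3, -0.1, 0.1]
gripper_width: 0.0002
```

Emit:
apply_moves([
  [-0.8,-3.7,2],
  [-0.8,-3.8,4],
  [0,0,4],
  [0,0,2],
  [0,0,0],
], yaw=[-0.014,0,0,0,0])

```text
time: 3.1
tool_pos: [0.4775, -0.1275, 0.0816]
tool_rot: [3.14, -0.006, -3.131]
wrist_force: [-1.4, 1.3, 1.4]
gripper_width: 0.0004
```

```bash
cat > look.py <<'E'
import sys
from h import *
from station import manip
o=[]
for n,(x,y,w,h) in(('top',(285,180,90,100)),('scene',(170,140,110,120))):
    f=manip.grab_frame(n); pickle.dump(f,open(n+'.pkl','wb'))
    o.append(cv2.resize(f['color'][y:y+h,x:x+w],(400,400*h//w),interpolation=cv2.INTER_CUBIC)[:430])
H=max(i.shape[0] for i in o)
cv2.imwrite(sys.argv[1],np.hstack([cv2.copyMakeBorder(i,0,H-i.shape[0],0,0,0) for i in o]))
s=manip.observe();print(s['time'],s['tool_pos'],s['tool_rot'],s['wrist_force'])
E
python3 look.py pics/l1.png
```

```text
3.2 [ 0.48012815 -0.12789356  0.08443353] [ 3.14138111e+00 -2.07329562e-04 -3.12903721e+00] [ 0.40748952 -0.77064188 -0.18372435]
```

View pics/l1.png

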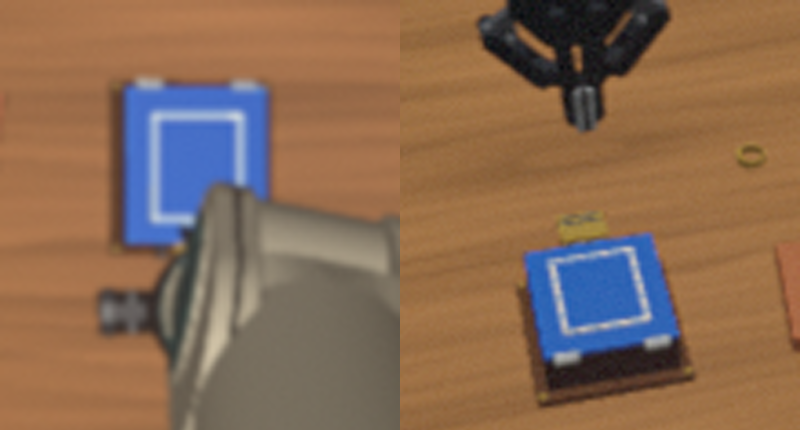

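The view shows the fingers shut and above and in front of the tab. Pixel (585,125) in the right-hand crop is the fingertip, and the tab is at (582,225). I'll correct y and yaw, then come down to just above the pad.

Emit:
apply_moves([
  [0,-1.1,1],
  [0,0,2],
  [0,0,1],
  [0,0,0.6],
  [0,0,0],
  [0,0,0],
], yaw=[0.012,0,0,0,0,0])

```text
time: 3.8
tool_pos: [0.4804, -0.1394, 0.0386]
tool_rot: [-3.141, 0.001, -3.14]
wrist_force: [0.0, -0.3, 0.3]
gripper_width: 0.0005
```

Emit:
apply_moves([
  [0,0,0.4],
  [0,0,0.4],
  [0,0,0.3],
  [0,0,0],
  [0,0,0],
], yaw=[0,0,0,0,0])

```text
time: 4.3
tool_pos: [0.4799, -0.1394, 0.0271]
tool_rot: [3.142, -0.0, -3.14]
wrist_force: [0.2, 0.2, 0.5]
gripper_width: 0.0
```

Emit:
apply_moves([
  [0,0,0.2],
  [0,0,0.2],
  [0,0,0.2],
  [0,0,0],
  [0,0,0],
], yaw=[0,0,0,0,0])

```text
time: 4.8
tool_pos: [0.4799, -0.1394, 0.0211]
tool_rot: [3.142, -0.0, -3.14]
wrist_force: [-0.1, 0.2, 0.3]
gripper_width: 0.0001
```

There's no contact force yet at z=0.021, so I'll look.

```bash
python3 look.py pics/l2.png; python3 - <<'E'
from h import *
f=pickle.load(open('scene.pkl','rb'))
p=proj(f,[[.48,-.1394,.0211],[.488,-.139,.03]]); print((p-[170,140])*400/110+[400,0])
E
```

```text
4.9 [ 0.48004268 -0.13938558  0.02124617] [-3.14158896e+00  4.29307017e-05 -3.14039904e+00] [-0.31953382 -0.28010997 -0.13002744]
[[581.08589147 227.37503368]
 [582.53851428 225.62720298]]
```

View pics/l2.png

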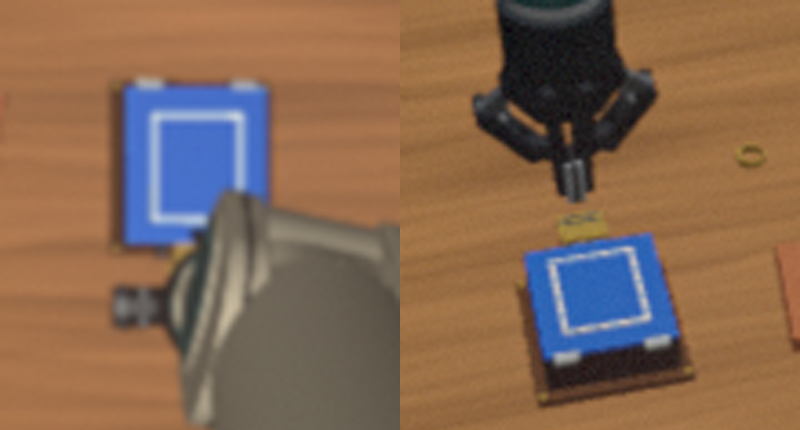

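```bash
python3 - <<'E'
from h import *
f=pickle.load(open('scene.pkl','rb'))
c=lambda P:((proj(f,P)-[170,140])*400/110+[400,0]).round(0)
print('pad front/back edges',c([[.471,-.122,.03],[.471,-.156,.03],[.505,-.139,.03],[.506,-.139,.046]]))
px=(np.array([[573,200]])-[400,0])*.275+[170,140]
print([plane(f,px,z).round(3) for z in(.021,.03,.04,.05)])
E
python3 - <<'E'
import cv2,pickle
f=pickle.load(open('scene.pkl','rb'))['color'][150:240,180:270]
cv2.imwrite('pics/l3.png',cv2.resize(f,(600,600),interpolation=cv2.INTER_CUBIC))
E
```

```text
pad front/back edges [[602. 206.]
 [555. 214.]
 [587. 241.]
 [585. 226.]]
[array([[ 0.449, -0.14 ,  0.021]]), array([[ 0.459, -0.141,  0.03 ]]), array([[ 0.47 , -0.142,  0.04 ]]), array([[ 0.481, -0.143,  0.05 ]])]
```

View pics/l3.png

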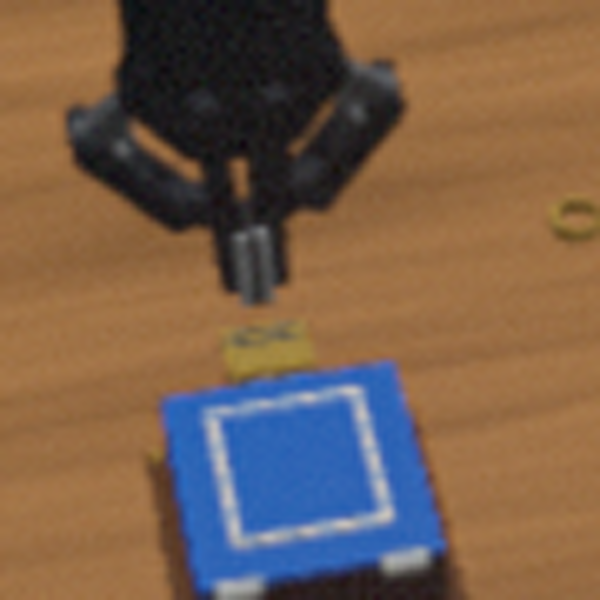

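```bash
python3 - <<'E'
from h import *
o=[]
for n in('top','scene'):
    f=pickle.load(open(n+'.pkl','rb')); im=cv2.imread(f'pics/{n}0.png')
    P=[[.1985,.618,.2],[.1985,.618,.23],[.1675,.618,.2]]
    p=proj(f,P); print(n,p.round(1))
    x,y=(0,350) if n=='top' else (410,0)
    c=cv2.resize(im[y:y+70,x:x+90],(400,311),interpolation=cv2.INTER_CUBIC)
    for q,col in zip(p,((0,0,255),(0,255,0),(255,255,0))): cv2.drawMarker(c,tuple(int(v) for v in (q-[x,y])*400/90),col,0,10,1)
    o.append(c)
cv2.imwrite('pics/s0.png',np.hstack(o))
E
```

```text
top [[ 25.3 364.1]
 [ 17.  367.9]
 [ 24.9 377. ]]
scene [[440.3  60.6]
 [443.   51.3]
 [435.2  56.4]]
```

View pics/s0.png

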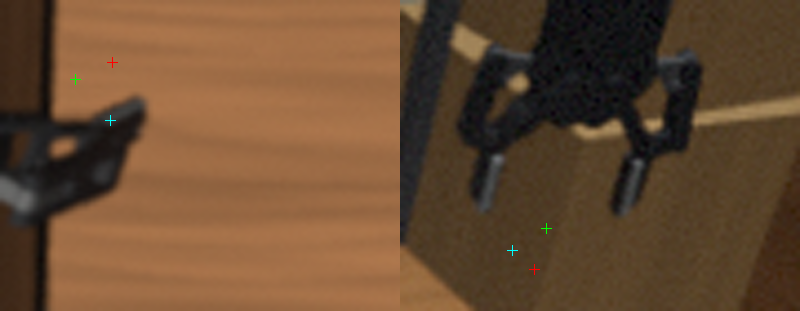

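```bash
python3 - <<'E'
from h import *
ft,fs=[pickle.load(open(n+'.pkl','rb')) for n in('top','scene')]
o1,d1=ray(ft,[[28,382.6]]);o2,d2=ray(fs,[[444.2,47.7]])
d1,d2=d1[0]/np.linalg.norm(d1),d2[0]/np.linalg.norm(d2)
t=np.linalg.lstsq(np.c_[d1,-d2],o2-o1,rcond=None)[0]
a,b=o1+t[0]*d1,o2+t[1]*d2; print(a,b)
E
```

```text
[0.15895264 0.60123284 0.21257635] [0.17574477 0.63559871 0.22976969]
```

The fingertip appears about 29 mm above the reported TCP. In the crop the tip is at (255,300) with bare bench between it and the pad at (268,345). The start frames also fit a z offset of +0.03 (scene tip midpoint at (552,212)). That means it's still about 20 mm above the pad, so I'll go down slowly and watch the force.

Emit:
apply_moves([
  [0,0.2,0.5],
  [0,0,0.4],
  [0,0,0.3],
  [0,0,0],
  [0,0,0],
], yaw=[0,0,0,0,0])

```text
time: 5.4
tool_pos: [0.4799, -0.1374, 0.009]
tool_rot: [3.142, -0.0, -3.14]
wrist_force: [0.2, 0.2, 0.2]
gripper_width: -0.0001
```

Emit:
apply_moves([
  [0,0,0.3],
  [0,0,0.2],
  [0,0,0.2],
  [0,0,0],
  [0,0,0],
], yaw=[0,0,0,0,0])

```text
time: 5.9
tool_pos: [0.4799, -0.1374, 0.0021]
tool_rot: [3.142, -0.0, -3.14]
wrist_force: [-0.5, -0.2, -0.4]
gripper_width: 0.0003
```

Emit:
apply_moves([
  [0,0,0.1],
  [0,0,0.1],
  [0,0,0.1],
  [0,0,0],
], yaw=[0,0,0,0])

```text
time: 6.3
tool_pos: [0.4799, -0.1373, -0.0009]
tool_rot: [3.142, -0.0, -3.14]
wrist_force: [-1.4, 0.4, 0.2]
gripper_width: 0.0002
```

Emit:
apply_moves([
  [0,0,0.1],
  [0,0,0.1],
  [0,0,0],
  [0,0,0],
], yaw=[0,0,0,0])

```text
time: 6.7
tool_pos: [0.4796, -0.1374, -0.0028]
tool_rot: [3.141, -0.001, -3.14]
wrist_force: [-1.8, -0.6, 2.3]
gripper_width: 0.0
```

Emit:
apply_moves([
  [0,0,0.1],
  [0,0,0.1],
  [0,0,0],
  [0,0,0],
], yaw=[0,0,0,0])

```text
time: 7.1
tool_pos: [0.4792, -0.1374, -0.0049]
tool_rot: [3.141, -0.001, -3.141]
wrist_force: [-3.5, 0.6, 3.6]
gripper_width: -0.0001
```

```bash
python3 look.py pics/l4.png; python3 - <<'E'
import cv2,pickle
f=pickle.load(open('scene.pkl','rb'))['color'][165:235,185:265]
cv2.imwrite('pics/l5.png',cv2.resize(f,(640,560),interpolation=cv2.INTER_CUBIC))
E
```

```text
7.2 [ 0.4792909  -0.13735198 -0.00488326] [ 3.14141217e+00 -1.30059914e-03 -3.14051028e+00] [-3.88589329  0.97845837  3.67980798]
```

View pics/l5.png

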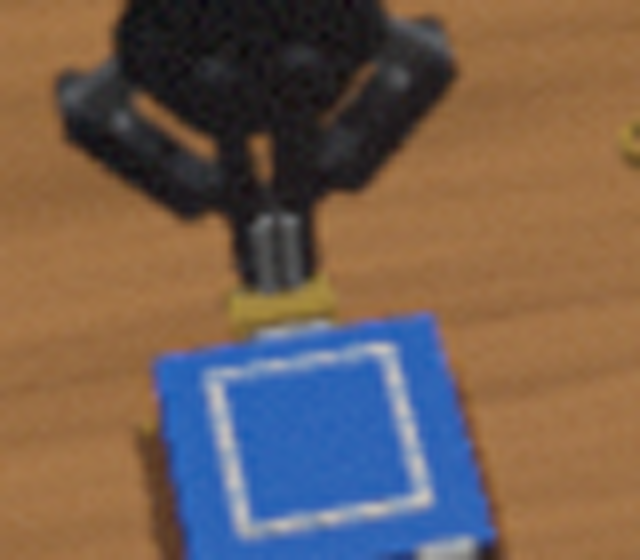

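The fingers are on the pad behind the hook upright at about (283,310), and the hook has tipped so that the steel tongue shows at (290,333). The -x force means the hook is leaning on the fingers, so I'll shift them 5 mm forward and keep pressing.

Emit:
apply_moves([
  [0.3,0,0],
  [0.2,0,0],
  [0,0,0],
], yaw=[0,0,0])

```text
time: 7.5
tool_pos: [0.4764, -0.1376, -0.0045]
tool_rot: [-3.141, 0.003, -3.14]
wrist_force: [0.9, -0.5, 2.0]
gripper_width: -0.0001
```

Emit:
apply_moves([
  [0,0,0.1],
  [0,0,0.1],
  [0,0,0.1],
  [0,0,0],
], yaw=[0,0,0,0])

```text
time: 7.9
tool_pos: [0.4754, -0.1375, -0.0078]
tool_rot: [-3.141, 0.001, -3.14]
wrist_force: [1.1, -0.6, 3.0]
gripper_width: 0.0004
```

Emit:
apply_moves([
  [0,0,0.1],
  [0,0,0.1],
  [0,0,0.1],
  [0,0,0],
], yaw=[0,0,0,0])

```text
time: 8.3
tool_pos: [0.475, -0.1374, -0.0109]
tool_rot: [-3.142, -0.0, -3.14]
wrist_force: [1.7, -0.5, 4.7]
gripper_width: -0.0002
```

```bash
cat > blue.py <<'E'
from h import *
from station import manip
f=manip.grab_frame('scene');pickle.dump(f,open('scene.pkl','wb'))
m=cv2.inRange(cv2.cvtColor(f['color'],cv2.COLOR_BGR2HSV),(105,130,60),(130,255,255));m[:,:170]=0;m[:,300:]=0
c=max(cv2.findContours(m,0,1)[0],key=cv2.contourArea);print('blue bbox',cv2.boundingRect(c),cv2.contourArea(c))
E
python3 blue.py
```

```text
blue bbox (204, 195, 42, 45) 1351.5
```

Emit:
apply_moves([
  [0,0,0.1],
  [0,0,0.1],
  [0,0,0.05],
  [0,0,0],
  [0,0,0],
], yaw=[0,0,0,0,0])

```text
time: 8.85
tool_pos: [0.4752, -0.1375, -0.0122]
tool_rot: [-3.141, 0.001, -3.14]
wrist_force: [0.4, 0.7, 17.8]
gripper_width: -0.0
```

```bash
python3 blue.py; python3 - <<'E'
from h import *
f=pickle.load(open('scene.pkl','rb'))
for t in(0,.2,.5,.8):
  print(t,proj(f,[[.62-.1*np.cos(t),y,.0405+.1*np.sin(t)] for y in(-.094,-.184)]).round().tolist())
E
```

```text
blue bbox (204, 193, 43, 47) 1443.5
0 [[239.0, 204.0], [204.0, 210.0]]
0.2 [[239.0, 199.0], [204.0, 205.0]]
0.5 [[239.0, 194.0], [203.0, 200.0]]
0.8 [[241.0, 191.0], [203.0, 197.0]]
```

The tab is at its stop and the lid has sprung (front edge at row 193, predicted 191–194). I'll lift off and look.

Emit:
apply_moves([
  [0,0,-0.5],
  [0,0,-0.5],
  [0,0,-1],
  [0,0,-2],
  [0,0,-2],
  [0,0,-2],
  [0,0,0],
  [0,0,0],
], yaw=[0,0,0,0,0,0,0,0])

```text
time: 9.7
tool_pos: [0.4742, -0.1372, 0.0667]
tool_rot: [3.141, -0.001, -3.14]
wrist_force: [0.4, -0.2, 0.3]
gripper_width: -0.0
```

```bash
python3 blue.py; python3 look.py pics/l6.png
```

```text
blue bbox (204, 193, 43, 46) 1440.0
9.85 [ 0.47390691 -0.13716223  0.06582828] [ 3.14101419e+00 -2.41467574e-03 -3.14047174e+00] [ 0.50705526 -0.74890452  0.26829826]
```

View pics/l6.png

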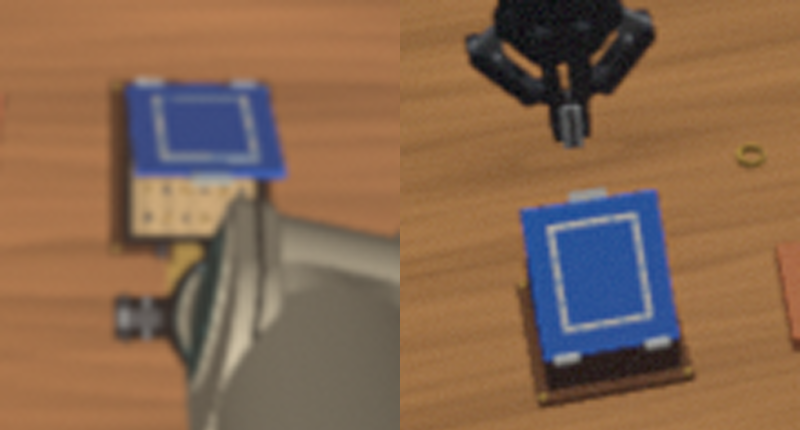

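The lid is sprung up: the top crop shows the bur rack at (195,205) and the lid edge at (215,178). In the right-hand crop the tongue is at (588,193) and the fingers are clear in front at (570,145). Now I'll approach, then push back along an arc, keeping the tip about 20 mm below the tongue.

Emit:
apply_moves([
  [-1,0,0],
  [-1.5,0.1,0],
  [-1.5,0,0],
  [-0.7,0,0],
  [0,0,0],
], yaw=[0,0,0,0,0])

```text
time: 10.35
tool_pos: [0.5231, -0.1361, 0.0662]
tool_rot: [3.141, 0.0, -3.14]
wrist_force: [0.3, -0.2, -0.3]
gripper_width: 0.0002
```

Emit:
apply_moves([
  [-0.5,0,0],
  [-0.5,0,0],
  [-0.5,0,-0.3],
  [-0.5,0,-0.3],
  [-0.5,0,-0.3],
  [0,0,0],
  [0,0,0],
], yaw=[0,0,0,0,0,0,0])

```text
time: 11.05
tool_pos: [0.5471, -0.1363, 0.0758]
tool_rot: [3.142, 0.0, -3.14]
wrist_force: [-1.0, 0.2, -0.2]
gripper_width: -0.0002
```

```bash
python3 blue.py; python3 - <<'E'
from h import *
f=pickle.load(open('scene.pkl','rb'))
for t in(.8,1,1.2,1.4,1.6,1.75,1.95):
  print(t,proj(f,[[.62-.1*np.cos(t),y,.038+.1*np.sin(t)] for y in(-.094,-.184)]).round().tolist())
E
```

```text
blue bbox (204, 193, 43, 47) 1436.5
0.8 [[241.0, 192.0], [203.0, 198.0]]
1 [[242.0, 192.0], [204.0, 199.0]]
1.2 [[243.0, 194.0], [204.0, 201.0]]
1.4 [[245.0, 198.0], [205.0, 205.0]]
1.6 [[246.0, 203.0], [206.0, 210.0]]
1.75 [[248.0, 208.0], [208.0, 215.0]]
1.95 [[250.0, 216.0], [209.0, 223.0]]
```

Emit:
apply_moves([
  [-0.5,0,0],
  [-0.5,0,0],
  [-0.5,0,0],
  [-0.5,0,0],
  [0,0,0],
  [0,0,0],
], yaw=[0,0,0,0,0,0])

```text
time: 11.7
tool_pos: [0.567, -0.1362, 0.0756]
tool_rot: [3.142, -0.0, -3.14]
wrist_force: [0.5, -0.3, -0.5]
gripper_width: 0.0001
```

```bash
python3 blue.py; python3 look.py pics/l7.png
```

```text
blue bbox (204, 195, 42, 44) 1358.0
11.85 [ 0.56669196 -0.13628911  0.0756412 ] [ 3.14152817e+00 -4.50434501e-04 -3.14048603e+00] [-0.20584499 -0.17298189 -0.59225426]
```

View pics/l7.png

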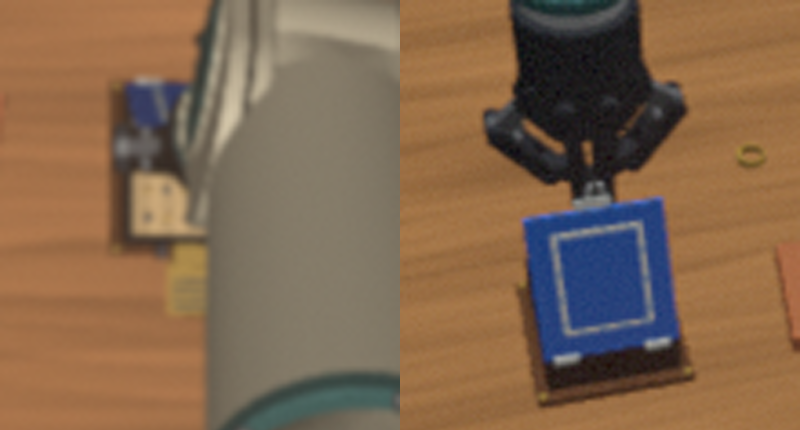

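The lid is at about 1.2 rad, with its tongue at (593,200) resting against the fingers. I'll go on while rising slightly.

Emit:
apply_moves([
  [-0.5,0,-0.2],
  [-0.5,0,-0.2],
  [-0.5,0,-0.2],
  [-0.5,0,-0.2],
  [-0.5,0,-0.2],
  [-0.5,0,-0.1],
  [-0.5,0,-0.1],
  [-0.5,0,0],
  [0,0,0],
], yaw=[0,0,0,0,0,0,0,0,0])

```text
time: 12.75
tool_pos: [0.6079, -0.1361, 0.0877]
tool_rot: [-3.142, 0.001, -3.14]
wrist_force: [0.8, 0.8, -0.2]
gripper_width: -0.0002
```

```bash
python3 blue.py
```

```text
blue bbox (206, 204, 40, 35) 1023.0
```

Emit:
apply_moves([
  [-0.4,0,0],
  [-0.4,0,0],
  [-0.3,0,0],
  [-0.3,0,0],
  [0,0,0],
], yaw=[0,0,0,0,0])

```text
time: 13.3
tool_pos: [0.6215, -0.1361, 0.0877]
tool_rot: [3.142, 0.0, -3.14]
wrist_force: [-0.1, 0.8, -0.4]
gripper_width: -0.0001
```

```bash
python3 blue.py
```

```text
blue bbox (206, 210, 40, 30) 243.0
```

Emit:
apply_moves([
  [-0.3,0,0],
  [-0.3,0,0],
  [-0.3,0,0],
  [-0.2,0,0],
  [0,0,0],
  [0,0,0],
], yaw=[0,0,0,0,0,0])

```text
time: 13.95
tool_pos: [0.6319, -0.1362, 0.0876]
tool_rot: [3.142, -0.0, -3.14]
wrist_force: [-0.8, -0.9, 0.3]
gripper_width: -0.0001
```

```bash
sed -i 's/(105,130,60)/(105,100,25)/' blue.py; python3 blue.py
```

```text
blue bbox (218, 223, 22, 15) 220.5
```

Emit:
apply_moves([
  [-0.2,0,0],
  [-0.2,0,0],
  [-0.1,0,0],
  [0,0,0],
  [0,0,0],
], yaw=[0,0,0,0,0])

```text
time: 14.5
tool_pos: [0.6369, -0.1362, 0.0877]
tool_rot: [3.142, -0.0, -3.14]
wrist_force: [0.3, -0.6, -0.3]
gripper_width: 0.0005
```

Emit:
apply_moves([
  [-0.1,0,0],
  [-0.1,0,0],
  [0,0,0],
  [0,0,0],
], yaw=[0,0,0,0])

```text
time: 14.9
tool_pos: [0.639, -0.1362, 0.0877]
tool_rot: [3.142, -0.0, -3.14]
wrist_force: [-0.6, -0.3, -0.3]
gripper_width: -0.0001
```

The forces are still near zero, so the lid is past upright and near its stop. I'll back straight off, rise and check.

Emit:
apply_moves([
  [0.5,0,0],
  [1,0,0],
  [2,0,0],
  [3,0,0],
  [4,0,-1],
  [4,0,-4],
  [4,0,-4],
  [0,4,-2],
  [0,4,0],
  [0,4,0],
], yaw=[0,0,0,0,0,0,0,0,0,0])

```text
time: 15.9
tool_pos: [0.4625, -0.0158, 0.1896]
tool_rot: [-3.142, 0.002, 3.141]
wrist_force: [1.2, -0.9, -0.3]
gripper_width: 0.0001
```

Emit:
apply_moves([
  [0,4,0],
  [0,4,0],
  [0,4,0],
  [0,4,0],
  [0,4,0],
  [0,4,0],
  [0,4,0],
  [0,4,0],
  [0,0,0],
  [0,0,0],
], yaw=[0,0,0,0,0,0,0,0,0,0])

```text
time: 16.9
tool_pos: [0.4617, 0.3035, 0.1881]
tool_rot: [-3.141, -0.001, -3.138]
wrist_force: [-0.2, 0.1, 0.1]
gripper_width: -0.0
```

```bash
python3 look.py pics/l8.png; python3 - <<'E'
from h import *
t,s=[pickle.load(open(n+'.pkl','rb'))['color'] for n in('top','scene')]
a=cv2.resize(t[130:290,190:450],(400,246));b=cv2.resize(s[120:330,100:440],(400,247))[:246]
c=[cv2.resize(t[180:260,295:365],(400,350)),cv2.resize(s[160:260,170:284],(400,350))]
cv2.imwrite('pics/l9.png',np.vstack([np.hstack([a,b]),np.hstack(c)]))
E
```

```text
17.0 [0.4625819  0.30150772 0.18830475] [-3.13995432e+00 -4.73748767e-04  3.14106945e+00] [ 0.53515806 -0.10760002 -0.10291172]
```

View pics/l9.png

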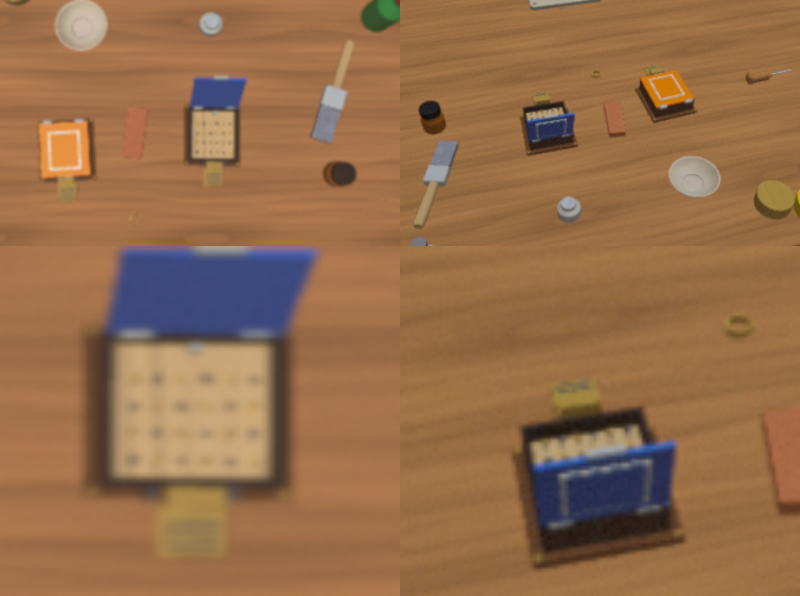

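The lid is fully open: its edge corners are at about (208,222) and (248,216) px, and the prediction for 1.95 rad is (209,223) and (250,216). The orange case is shut and the bystanders are in place. I'll check that it's steady, then hand in.

Emit:
apply_moves([
  [0,0,0],
  [0,0,0],
  [0,0,0],
  [0,0,0],
  [0,0,0],
  [0,0,0],
  [0,0,0],
  [0,0,0],
  [0,0,0],
  [0,0,0],
], yaw=[0,0,0,0,0,0,0,0,0,0])

```text
time: 18.0
tool_pos: [0.4627, 0.3037, 0.1884]
tool_rot: [3.142, -0.0, -3.14]
wrist_force: [-0.2, 0.4, 0.5]
gripper_width: -0.0002
```

```bash
python3 - <<'E'
from h import *
from station import manip
o=[]
for n,(x,y,w,h) in(('top',(295,170,70,100)),('scene',(170,180,114,90))):
    a=pickle.load(open(n+'.pkl','rb'))['color'];b=manip.grab_frame(n)['color']
    d=cv2.GaussianBlur(cv2.absdiff(a,b),(5,5),0)[y:y+h,x:x+w]; o.append(int(d.max()))
print('max change',o)
if max(o)<25: print('signed',manip.sign_off())
E
```

```text
max change [1, 8]
the job is handed in; nothing more can be done
signed None
```

I pressed the brass tab with the shut fingertips until the blue lid popped up, then pushed the lid back past upright to its stop and moved the arm well clear. The job was handed in at about 18 s of the 45 s allowed.

- **Lid:** in the last scene picture the lid's edge lay within about 2 px of where it would be at 1.95 rad, fully open. Two sets of pictures about 1 s apart showed no movement around the case.
- **Everything else:** by eye, the orange case stayed shut and the oilstone, ring, jar, dish, graver, brush and block stayed in place. I did not measure their positions.
- **Forces:** the readings I took peaked at about 18 N, when the tab reached its stop, and stayed around 1 N while I pushed the lid. I read the force only at the end of each move.
- **What disagreed:** the fingertips were about 30 mm higher than the reported tool position. The first press therefore met nothing, and I corrected for it from the pictures and the contact force.
- **Hook contact:** during the press the tab's hook leaned on the fingers with about 4 N, so I shifted the tool about 4 mm towards the front before pressing fully.

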